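# Trace the steamer rim to the leak

### The job

The rolled rim of the steamer tier is broken through in one place and leaks steam there: show me where. With the fingers pointing straight down, start over the rim at the ear handle farther from the break, follow the rim the short way round with the middle of the fingertips over it and no more than about 2 cm above it, and stop pointing at the break, the fingertips still just above it. Do not touch or shift the tier, and leave the other things on the ledge alone.

Things in the scene. Friction and masses are not known exactly. Their poses are not given: they have to be found in the camera images.
- tier: loose aluminium steamer tier: open round pan, perforated floor, 87 mm high, upright on the ledge at any yaw. Rolled rim round the mouth: flat ring, dark steel, radius 93 to 117 mm (middle line 105 mm), top 87 mm above the ledge. Two alike steel ears stick out to 163 mm from the axis, opposite each other, 64 mm up. Origin: centre of the underside; z up along the axis; x points to the start ear
- rim_start (a point): point on the rim's middle line (radius 105 mm), level with its top, at the start ear (the one farther from the break): where the tracing begins
- rim_25 (a point): point on the rim's middle line and top, 25 degrees counter-clockwise (from above) past rim_start, on the way to the break
- rim_50 (a point): the same, 50 degrees past rim_start
- rim_75 (a point): the same, 75 degrees past rim_start
- before_gap (a point): point on the rim's middle line and top, 22 degrees (40 mm) short of the middle of the break on the way from rim_start
- gap (a point): middle of the 40 mm wide break in the rim, on its middle line, level with its top: where the tracing ends. Seen from above it lies 115 to 149 degrees counter-clockwise from rim_start, so 31 to 65 degrees from the other ear; the short way is always counter-clockwise
- cups: loose stack of green plastic nesting cups, 77 mm across, 124 mm high; origin at the centre of its underside; bystander
- mortar: loose white ceramic mortar, 120 mm across, 75 mm high, with its wooden pestle leaning in it up to 140 mm high and out to 50 mm from its axis; origin at the centre of the underside; bystander
- canister: loose stainless canister with domed lid and black press button, 104 mm across, 150 mm high; origin at the centre of the underside; bystander
- jar: loose amber glass jar with brass-coloured cap, 64 mm across, 95 mm high; origin at the centre of the underside; bystander

How it is judged:
On the way, in this order (a step that is already met when the one before it is completed fails the run):
1. the fingertips are over the rim at the ear farther from the break (horizontal distance between the grasp point and rim_start below 0.016 m and z of the grasp point in the frame of tier between 0.092 and 0.132 m and (angle between the grasp point's own z axis and vertical below 0.5 rad or angle between the grasp point's own z axis and vertical above 2.64 rad)), for 0.1 s.
2. they pass over the rim 25 degrees further on (horizontal distance between the grasp point and rim_25 below 0.016 m and z of the grasp point in the frame of tier between 0.092 and 0.132 m and (angle between the grasp point's own z axis and vertical below 0.5 rad or angle between the grasp point's own z axis and vertical above 2.64 rad)), for 0.05 s.
3. they pass over the rim 50 degrees further on (horizontal distance between the grasp point and rim_50 below 0.016 m and z of the grasp point in the frame of tier between 0.092 and 0.132 m and (angle between the grasp point's own z axis and vertical below 0.5 rad or angle between the grasp point's own z axis and vertical above 2.64 rad)), for 0.05 s.
4. they pass over the rim 75 degrees further on (horizontal distance between the grasp point and rim_75 below 0.016 m and z of the grasp point in the frame of tier between 0.092 and 0.132 m and (angle between the grasp point's own z axis and vertical below 0.5 rad or angle between the grasp point's own z axis and vertical above 2.64 rad)), for 0.05 s.
5. they pass over the rim shortly before the break (horizontal distance between the grasp point and before_gap below 0.016 m and z of the grasp point in the frame of tier between 0.092 and 0.132 m and (angle between the grasp point's own z axis and vertical below 0.5 rad or angle between the grasp point's own z axis and vertical above 2.64 rad)), for 0.05 s.
At the end, for the whole second after the job is handed in: The middle of the fingertips stays within 16 mm (horizontally) of the middle of the break, less than about 25 mm above the rim, fingers within about 28 degrees of straight down, touching nothing; the tier is upright and within 6 mm of where it stood (horizontal distance between the grasp point and gap below 0.016 m and z of the grasp point in the frame of tier between 0.092 and 0.132 m and (angle between the grasp point's own z axis and vertical below 0.5 rad or angle between the grasp point's own z axis and vertical above 2.64 rad) and angle between tier's own z axis and vertical below 0.05 rad and distance of each of tier, gap from where it was at the start of the episode below 0.006 m).
It fails at once if the robot touches the tier (contact force between tier and the fingers above 0.5 N or contact force between tier and the arm above 0.5 N).
It fails at once if the tier is shifted, turned or lifted by more than 6 mm (distance of any of tier, gap from where it was at the start of the episode above 0.006 m).
It fails at once if another thing on the ledge is moved or lifted by more than 6 mm (distance of any of cups, mortar, canister, jar from where it was at the start of the episode above 0.006 m).
It fails at once if the robot touches another thing on the ledge (contact force between any of cups, mortar, canister, jar and the fingers above 0.5 N or contact force between any of cups, mortar, canister, jar and the arm above 0.5 N).
It also fails if it takes over 48 s, if anything falls off the work surface, if the arm or the gripper's body presses on something with over 40 N, if the wrist force passes 120 N, or if a joint passes its speed limit or range.

### The arm

A 6-joint arm with a two-finger parallel gripper is mounted at the origin on the work surface. World frame = base frame: x ahead of the robot, y to its left, z up, the work surface at z = 0. Lengths are in m, angles in rad, forces in N, time in s.
With the tool pointing down it reaches from about 0.35 to 0.975 m from the base axis. Payload 4.9 kg.
Tool frame: the origin (TCP) lies midway between the tips of the shut fingers; the grasp point (between the pads) lies 19 mm behind it; z points along the fingers, y is the direction in which the jaws open and shut (so a half turn about z gives the same grasp; the last joint's range is limited). The gripper opens to 85 mm and grips with 20 to 120 N. Pads are 22 mm wide; open, the fingers measure 114 mm over their backs; the gripper's body (76 mm by 85 mm) begins 54 mm behind the grasp point. The pads swing forward as they close: fully open they stand 13 mm farther back than shut.
Start: joints at [1.035, 0.053, 1.613, -0, 1.476, -0.119], TCP at [0.253, 0.571, 0.231] pointing down, gripper open.
Joint ranges: [-3.01, 3.01], [-1.01, 2.22], [0.06, 2.58], [-1.02, 4.17], [0.09, 2.62], [-3.14, 3.14]. Speed limits (rad/s): [2.57, 2.57, 3.14, 3.14, 3.14, 3.14].

### API

Orientations are given as a unit quaternion [w, x, y, z].
In Python, from cell import r, cams gives the robot as it stands.
- The arm moves only by the shell command python3 -m creep 'ROWS' [FORCE]. ROWS is JSON, a list that holds one entry, the list of rows, each a list of 7 numbers: the finger opening in cm, from 0 to 8.54, then the shift along the world's x, y, z in cm, then the turn, a rotation vector about the world's x, y, z in degrees. In form: [[[claw, tx, ty, tz, ax, ay, az], ...]]. A call has 1 to 20 rows; each row is the pose to reach, as a shift and turn from the pose commanded when the call began; what a row does not reach only later rows make up. A row lasts 1/8 s, in which the tool goes at most 62.5 mm and 10.7 degrees, less where a joint would pass 70% of its speed; a pose out of reach is approached as far as the arm can. A call with a gripper value outside its range is refused whole. The fingers move at their own pace and stop on an object; FORCE is the grip in N (left out, the last holds). Time passes only in rows, so rows that repeat a pose let the fingers close. It gives the time, the measured TCP pose, the force and the opening at its end, in the units of the state.
- r.get_obs(): the state, without advancing time (a new reading comes with each control period).
- cams.camera(name): name is "scene" or "top"; returns the picture (480x640x3 uint8, red, green, blue); there is no depth.
- cams.camera_params(name): a dict with "mtx" (3x3 intrinsics, pixels), "dist" ([k1, k2, p1, p2, k3] as OpenCV has them; the pictures are not rectified), "R" (3x3) and "t" (3): a world point X has camera coordinates R X + t. Camera axes: x right, y down, z forward; pixel columns grow to the right and rows downward; lengths in m; the calibration is good to about 2 mm. A picture is of the moment at which its call begins. camera_params takes no time and is no camera call.
- r.close_job(): hands the job in, once; it reports no verdict.
The state is a dict: "clock": time; "qpos": joint angles; "joint_vel": joint speeds; "tau": joint torques, N m; "tool_pos": TCP position; "tool_rot": TCP orientation; "contact_force": force on the tool from outside, world axes, zero at the start; "moment": the same for the moment, N m; "gripper_width": opening from 0.0 (shut) to 1.0 (fully open).
Only numpy, scipy, OpenCV 4.12 (cv2) and the standard library are available. Lean on these libraries where they do the work, as an engineer would, in place of code of your own. Each camera call takes 0.05 s, during which the arm holds its last target.

## Working session

There is one attempt and no reset: what is moved stays moved. The work goes in short steps, Python scripts to look and compute and a shell command to move; the robot and the scene stay as the last step left them, time stands still between calls to the robot, and variables do not carry over. Pictures are saved under pics/ and viewed, and the job is handed in when it is done.

```bash
mkdir -p pics
python3 - <<'E'
from cell import r,cams
import cv2,numpy as np
np.set_printoptions(suppress=True,precision=4)
for n in("scene","top"):
    cv2.imwrite(f"pics/{n}1.png",cams.camera(n)[:,:,::-1]); p=cams.camera_params(n); print(n,p)
o=r.get_obs();print(o)
E
```

```text
scene {'mtx': array([[458.8643,   0.    , 326.5715],
       [  0.    , 458.8643, 229.6709],
       [  0.    ,   0.    ,   1.    ]]), 'dist': array([-0.004,  0.   ,  0.   ,  0.   ,  0.   ]), 'R': array([[-0.051 ,  0.9987, -0.0017],
       [ 0.8388,  0.042 , -0.5428],
       [-0.5421, -0.0291, -0.8398]]), 't': array([ 0.031 , -0.4293,  1.5312])}
top {'mtx': array([[494.5844,   0.    , 322.3571],
       [  0.    , 494.5844, 240.4875],
       [  0.    ,   0.    ,   1.    ]]), 'dist': array([-0.128,  0.   ,  0.   ,  0.   ,  0.   ]), 'R': array([[ 0.0011, -0.9999, -0.0158],
       [-0.9974,  0.0001, -0.0725],
       [ 0.0725,  0.0158, -0.9972]]), 't': array([-0.0005,  0.5661,  1.1664])}
{'clock': 0.1, 'qpos': array([ 1.035 ,  0.0533,  1.6142,  0.    ,  1.476 , -0.119 ]), 'joint_vel': array([ 0.0014, -0.0015, -0.003 ,  0.0004, -0.0009, -0.0019]), 'tau': array([  0.0002, -39.4902, -37.1365,  -0.0001,   0.004 ,  -0.    ]), 'tool_pos': array([0.2527, 0.571 , 0.2302]), 'tool_rot': array([-0.0003,  0.2069,  0.9784, -0.0009]), 'contact_force': array([ 0.239 , -1.0726, -0.5682]), 'moment': array([ 0.0136, -0.0046,  0.0136]), 'gripper_width': 1.0011998417479462}
```

View pics/scene1.png

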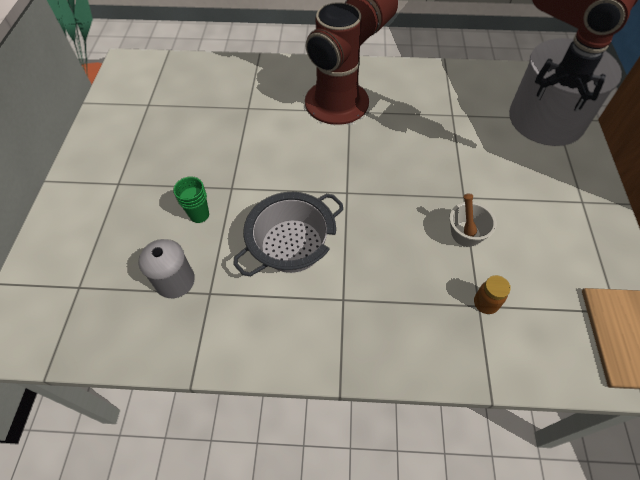

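View pics/top1.png

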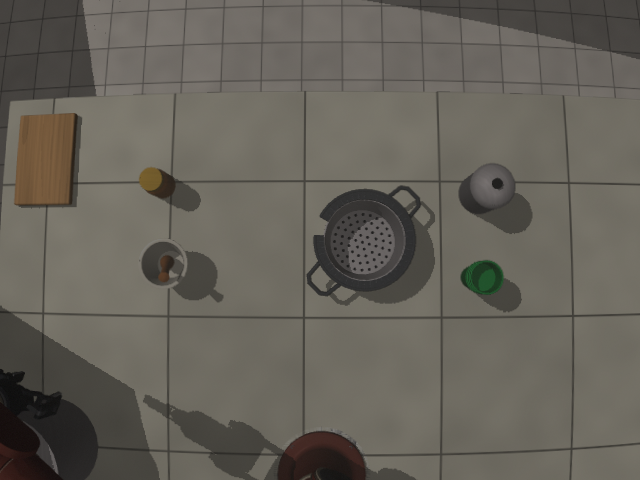

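The tier is near (365,240) in the top view. The break is on its left side at about (318,228), the ears are at (405,198) and (322,282), and the far (start) ear is the upper-right one. Next I map the rim onto the plane z=0.087 and fit it.

```bash
cat > h.py <<'E'
import cv2,numpy as np
from cell import r,cams
np.set_printoptions(suppress=True,precision=4)
def ray(n,px,z):
    p=cams.camera_params(n);u=cv2.undistortPoints(np.array(px,float).reshape(-1,1,2),p["mtx"],p["dist"]).reshape(-1,2)
    d=np.c_[u,np.ones(len(u))]@p["R"];c=-p["R"].T@p["t"]
    return c+d*((z-c[2])/d[:,2])[:,None]
def proj(n,X):
    p=cams.camera_params(n);return cv2.projectPoints(np.array(X,float).reshape(-1,1,3),cv2.Rodrigues(p["R"])[0],p["t"],p["mtx"],p["dist"])[0].reshape(-1,2)
E
python3 - <<'E'
from h import *
for n,(a,b,c,d) in {"top":(290,165,440,310),"scene":(220,175,360,290)}.items():
    im=cv2.imread(f"pics/{n}1.png");
    cv2.imwrite(f"pics/{n}_crop.png",cv2.resize(im[b:d,a:c],None,fx=4,fy=4,interpolation=cv2.INTER_NEAREST))
im=cv2.imread("pics/top1.png")
for y in(240,210,228): print(y,[(x,tuple(map(int,im[y,x]))) for x in range(305,440,3)])
E
```

```text
240 [(305, (86, 94, 97)), (308, (102, 112, 115)), (311, (102, 112, 115)), (314, (50, 50, 50)), (317, (49, 48, 49)), (320, (49, 49, 49)), (323, (51, 52, 52)), (326, (46, 48, 50)), (329, (49, 50, 52)), (332, (64, 66, 68)), (335, (49, 50, 52)), (338, (68, 69, 72)), (341, (68, 68, 72)), (344, (65, 67, 69)), (347, (66, 67, 71)), (350, (100, 101, 105)), (353, (93, 95, 99)), (356, (45, 46, 48)), (359, (98, 98, 103)), (362, (82, 83, 87)), (365, (98, 99, 104)), (368, (99, 100, 104)), (371, (97, 99, 103)), (374, (95, 95, 100)), (377, (97, 98, 103)), (380, (98, 98, 103)), (383, (31, 31, 33)), (386, (100, 101, 105)), (389, (98, 100, 104)), (392, (98, 99, 104)), (395, (67, 68, 71)), (398, (67, 68, 72)), (401, (67, 68, 71)), (404, (78, 79, 83)), (407, (47, 47, 47)), (410, (47, 47, 47)), (413, (49, 49, 49)), (416, (58, 63, 65)), (419, (64, 71, 73)), (422, (65, 71, 73)), (425, (66, 72, 74)), (428, (66, 73, 75)), (431, (66, 73, 75)), (434, (102, 112, 115)), (437, (102, 113, 116))]
210 [(305, (83, 92, 94)), (308, (105, 115, 119)), (311, (105, 115, 119)), (314, (104, 115, 119)), (317, (104, 114, 118)),
[... 1144 characters left out ...]
68, 70)), (344, (64, 65, 67)), (347, (66, 67, 70)), (350, (68, 68, 71)), (353, (67, 68, 70)), (356, (63, 64, 67)), (359, (38, 38, 40)), (362, (97, 99, 103)), (365, (42, 43, 43)), (368, (96, 97, 101)), (371, (95, 96, 101)), (374, (98, 99, 103)), (377, (31, 31, 33)), (380, (98, 99, 104)), (383, (98, 99, 103)), (386, (32, 33, 34)), (389, (99, 100, 105)), (392, (63, 64, 67)), (395, (63, 65, 67)), (398, (65, 66, 68)), (401, (62, 63, 66)), (404, (43, 43, 43)), (407, (48, 48, 48)), (410, (49, 48, 48)), (413, (43, 44, 43)), (416, (65, 71, 74)), (419, (66, 71, 74)), (422, (66, 72, 74)), (425, (66, 73, 75)), (428, (94, 104, 107)), (431, (102, 113, 117)), (434, (102, 112, 116)), (437, (102, 113, 116))]
```

View pics/top_crop.png

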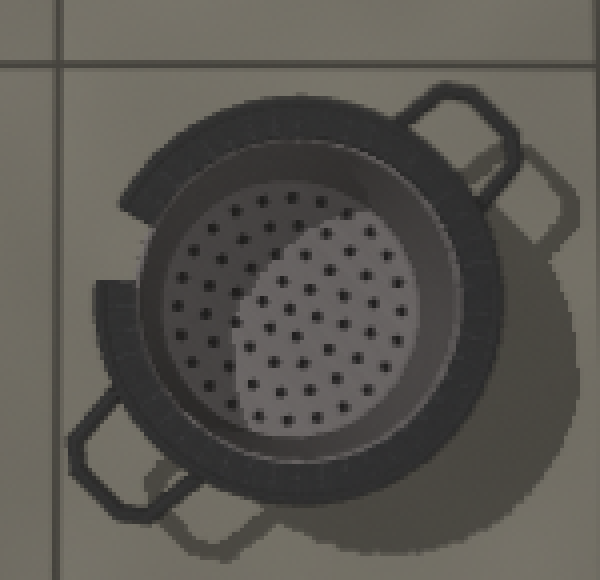

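View pics/scene_crop.png

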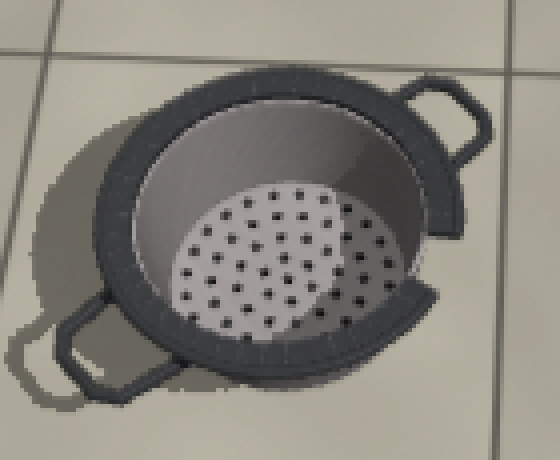

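```bash
cat > m.py <<'E'
from h import *
from scipy.optimize import least_squares
def measure(n,im,c0=(0.555,-0.085)):
    b=im.astype(int);mx=b.max(2)
    rng=b.max(2)-b.min(2)
    if n=="top": m=(mx<60)&(rng<=3)
    else: m=(mx<92)&(b[:,:,0]>=b[:,:,2]+0)
    ys,xs=np.nonzero(m);P=ray(n,np.c_[xs,ys],.087)[:,:2]
    # rays per bearing: outermost dark pixel of ring
    c=np.array(c0)
    for k in range(8):
        d=P-c;rr=np.hypot(*d.T);an=np.degrees(np.arctan2(d[:,1],d[:,0]))
        E=[]
        for a in range(-180,180,3):
            s=(abs((an-a+180)%360-180)<1.5)&(rr<.128)&(rr>.095)
            if s.sum()>2: i=np.argmax(np.where(s,rr,0));E.append(P[i])
        E=np.array(E)
        f=least_squares(lambda q:np.hypot(*(E-q[:2]).T)-.1165,c,loss="soft_l1",f_scale=.001);c=f.x
    f3=least_squares(lambda q:np.hypot(*(E-q[:2]).T)-q[2],[*c,.117],loss="soft_l1",f_scale=.001)
    print(n,"centre",c,"free",f3.x,"rms",np.sqrt(np.median(f.fun**2)))
    # gap: occupancy sampled along circles
    th=np.arange(0,360,.5)
    for R in(.100,.105,.110):
        X=np.c_[c[0]+R*np.cos(np.radians(th)),c[1]+R*np.sin(np.radians(th)),np.full(len(th),.087)]
        uv=proj(n,X).astype(np.float32)
        v=cv2.remap(mx.astype(np.float32),uv[:,0].reshape(-1,1),uv[:,1].reshape(-1,1),cv2.INTER_LINEAR).ravel()
        lim=75 if n=="top" else 105
        g=th[v>lim]; print(" R",R,"gap",g.min() if len(g) else None,g.max() if len(g) else None,len(g)/2, "mid",np.median(g) if len(g) else None)
    Q=ray(n,np.c_[xs,ys],.064)[:,:2]-c;rq=np.hypot(*Q.T);aq=np.degrees(np.arctan2(Q[:,1],Q[:,0]))
    s=(rq>.130)&(rq<.168)
    h=np.histogram(aq[s],bins=range(-180,181,10))
    print(" ears",{int(a):int(v) for a,v in zip(h[1],h[0]) if v})
    return c,Q[s],aq[s],rq[s]
if __name__=="__main__":
    for n in("top","scene"): measure(n,cv2.imread(f"pics/{n}1.png")[:,:,::-1])
E
python3 m.py
python3 - <<'E'
from h import *
print(ray("top",[[365,240]],.087)); print(ray("scene",[[290,230]],.087))
im=cv2.imread("pics/scene1.png")
for y in(230,):print([(x,tuple(map(int,im[y,x]))) for x in range(238,345,3)])
E
```

```text
top centre [ 0.5638 -0.0959] free [ 0.5637 -0.0963  0.1151] rms 0.0015043694344678484
 R 0.1 gap 63.0 83.5 21.0 mid 73.25
 R 0.105 gap 63.5 84.0 21.0 mid 73.75
 R 0.11 gap 63.0 84.0 21.5 mid 73.5
 ears {-70: 8, -60: 58, -50: 40, -40: 50, 110: 8, 120: 57, 130: 42, 140: 56}
scene centre [ 0.5734 -0.0965] free [ 0.5714 -0.0993  0.1199] rms 0.0018298891735911288
 R 0.1 gap 67.0 85.5 19.0 mid 76.25
 R 0.105 gap 66.5 85.5 19.5 mid 76.0
 R 0.11 gap 66.0 85.5 20.0 mid 75.75
 ears {-180: 8, -170: 7, -160: 5, -150: 5, -140: 6, -130: 6, -120: 1, -70: 10, -60: 14, -50: 10, -40: 9, 110: 1, 120: 7, 130: 7, 140: 11, 150: 6, 160: 3, 170: 6}
[[ 0.5624 -0.0978  0.087 ]]
[[ 0.5738 -0.0933  0.087 ]]
[(238, (94, 103, 106)), (241, (94, 102, 105)), (244, (61, 59, 58)), (247, (66, 63, 61)), (250, (65, 63, 62)), (253, (147, 148, 154)), (256, (104, 104, 108)), (259, (109, 110, 113)), (262, (110, 111, 115)), (265, (115, 115, 119)), (268, (111, 112, 117)), (271, (159, 159, 165)), (274, (159, 159, 165)), (277, (151, 151, 157)), (280, (159, 160, 165)), (283, (73, 72, 75)), (286, (157, 158, 164)), (289, (144, 145, 150)), (292, (156, 156, 161)), (295, (146, 145, 152)), (298, (159, 160, 166)), (301, (68, 68, 70)), (304, (157, 158, 164)), (307, (96, 97, 100)), (310, (58, 58, 60)), (313, (94, 94, 98)), (316, (60, 60, 62)), (319, (58, 59, 62)), (322, (59, 59, 62)), (325, (65, 65, 69)), (328, (62, 60, 59)), (331, (61, 58, 58)), (334, (64, 60, 59)), (337, (156, 170, 175)), (340, (159, 173, 178)), (343, (158, 173, 177))]
```

Run:
```python
from h import *
T=np.array([[120,207],[97,282],[153,227],[137,282]])/4+[289.5,164.5]
S=np.array([[437,291],[462,236],[408,280],[428,236]])/4+[219.5,174.5]
# midpoint triangulation
for t,s in zip(T,S):
    a0,a1=ray("top",[t],0)[0],ray("top",[t],.2)[0];b0,b1=ray("scene",[s],0)[0],ray("scene",[s],.2)[0]
    u=(a1-a0);v=(b1-b0);k=np.linalg.lstsq(np.c_[u,-v],b0-a0,rcond=None)[0]
    A=a0+k[0]*u;B=b0+k[1]*v;print((A+B)/2,np.linalg.norm(A-B), ray("top",[t],.087)[0][:2],ray("scene",[s],.087)[0][:2])
# radial profiles edges
for n in("top","scene"):
    im=cv2.imread(f"pics/{n}1.png").max(2).astype(np.float32)
    c=np.array([.5655,-.096])
    for a in range(0,360,30):
        R=np.arange(.080,.135,.0025);X=np.c_[c[0]+R*np.cos(np.radians(a)),c[1]+R*np.sin(np.radians(a)),R*0+.087]
        uv=proj(n,X).astype(np.float32);v=cv2.remap(im,uv[:,:1],uv[:,1:],cv2.INTER_LINEAR).ravel()
        print(n,a,v.astype(int))
```

```text
[0.617  0.0057 0.0834] 0.0006692058191230304 [0.6166 0.0053] [0.6191 0.0061]
[0.5743 0.0191 0.0802] 0.0011924254497721089 [0.5738 0.0183] [0.5786 0.0198]
[ 0.6062 -0.013   0.077 ] 0.0009464322652830509 [ 0.6051 -0.0135] [ 0.6122 -0.012 ]
[ 0.5744 -0.003   0.0786] 0.0026219744749247376 [ 0.5738 -0.0044] [ 0.5796 -0.0014]
top 0 [ 53  53  54  67  61  49  50  54  51  49  49  48  47  52  78 111 119 119
 119 118 108  70  85]
top 30 [ 55  55  55  58  62  53  51  50  48  49  49  48  47  50  81 113 115 115
 116 116 115 116 116]
top 60 [ 54  54  53  55  61  51  48  48  48  49  49  49  46  52  70 107 116 117
 118 118 118 119 119]
top 90 [ 51  51  50  49  58  56  49  48  48  49  49  48  45  48  64  99 114 115
 115 115 115 109  86]
top 120 [59 47 45 45 48 62 50 49 49 49 50 49 45 48 47 43 45 45 46 47 50 51 50]
top 150 [65 44 44 48 52 77 52 49 50 48 49 49 47 46 46 44 47 48 47 48 57 64 81]
top 180 [ 74  60  60  59  63  85  65  48  49  53  49  49  48  47  47  54  71  74
  74  74  76  93 114]
top 210 [70 70 70 69 71 87 64 49 47 49 50 49 47 47 47 54 71 74 74 75 74 74 74]
top 240 [73 72 73 74 86 89 57 4
[... 863 characters left out ...]
  62  62  62  62  62  60  61  80 134 175 175 176
 175 169 146 111 124]
scene 180 [105 115 133  77  56  59  71  65  65  65  62  61  62  71  91 126 158 176
 176 176 176 175 175]
scene 210 [118 122 124  82  56  55  61  62  62  64  65  65  69  98 141 178 179 179
 179 171 150 111 127]
scene 240 [119 121 126 109  63  58  64  63  63  63  63  63  62  64  76 102 106 111
 123 169 181 181 181]
scene 270 [114 112 111 125 123  66  65  64  64  64  65  63  61  62  68 106 105 105
 105 105 105 105 106]
scene 300 [107 105 100  96 100 134  79  67  65  67  65  65  62  60  52  68 104 105
 106 105 105 105 105]
scene 330 [165 164 163 134  84  56  75  72  69  63  62  65  61  59  56  54  84 103
 105 105 105  98  94]
```

Run:
```python
from h import *
from m import measure
c,Q,a,rr=measure("top",cv2.imread("pics/top1.png")[:,:,::-1])
for lo,hi in((-75,-30),(105,150)):
    s=(a>lo)&(a<hi);print("ear ang",a[s].min(),a[s].max(),np.degrees(np.arctan2(*Q[s].mean(0)[::-1])))
    t=s&(rr>.15);print(" tip",np.degrees(np.arctan2(*Q[t].mean(0)[::-1])),t.sum())
print("canister",ray("top",[[497,183]],.15),"cups",ray("top",[[484,277]],.12),"mortar",ray("top",[[164,264]],.075),"jar",ray("top",[[150,179]],.095))
c=np.array([.565,-.096]);t0=-49;g=74.5
o=r.get_obs();print(o["tool_pos"],o["clock"])
for A in(t0,t0+12.5,t0+25,t0+37.5,t0+50,t0+62.5,t0+75,t0+88,g-22,g-11,g):
    print(A,c+.105*np.array([np.cos(np.radians(A)),np.sin(np.radians(A))]))
```

```text
top centre [ 0.5638 -0.0959] free [ 0.5637 -0.0963  0.1151] rms 0.0015043694344678484
 R 0.1 gap 63.0 83.5 21.0 mid 73.25
 R 0.105 gap 63.5 84.0 21.0 mid 73.75
 R 0.11 gap 63.0 84.0 21.5 mid 73.5
 ears {-70: 8, -60: 58, -50: 40, -40: 50, 110: 8, 120: 57, 130: 42, 140: 56}
ear ang -62.22112736042983 -30.879115113567018 -46.64919571885604
 tip -46.67857778480937 99
ear ang 118.03800728464877 149.68122917228183 133.91085723955692
 tip 133.42652203005238 97
canister [[ 0.6826 -0.3836  0.15  ]] cups [[ 0.4781 -0.3588  0.12  ]] mortar [[0.5074 0.3671 0.075 ]] jar [[0.7041 0.3995 0.095 ]]
[0.2527 0.571  0.2302] 0.1
-49 [ 0.6339 -0.1752]
-36.5 [ 0.6494 -0.1585]
-24 [ 0.6609 -0.1387]
-11.5 [ 0.6679 -0.1169]
1 [ 0.67   -0.0942]
13.5 [ 0.6671 -0.0715]
26 [ 0.6594 -0.05  ]
39 [ 0.6466 -0.0299]
52.5 [ 0.6289 -0.0127]
63.5 [ 0.6119 -0.002 ]
74.5 [0.5931 0.0052]
```

```bash
python3 -m creep '[[[0,0,0,3,0,0,0],[0,2,-5,3,0,0,0],[0,4.5,-10,3,0,0,0],[0,7,-15,3,0,0,0],[0,9.5,-20,3,0,0,0],[0,12.5,-25,3,0,0,0],[0,15,-30,3,0,0,0],[0,18,-35,3,0,0,0],[0,20.5,-40,3,0,0,0],[0,23.5,-45,3,0,0,0],[0,26,-50,3,0,0,0],[0,29,-55,3,0,0,0],[0,31.5,-60,3,0,0,0],[0,34,-65,3,0,0,0],[0,36.5,-70,3,0,0,0],[0,38.5,-74.5,3,0,0,0],[0,38.5,-74.5,3,0,0,0],[0,38.5,-74.5,3,0,0,0],[0,38.5,-74.5,3,0,0,0]]]'
python3 - <<'E'
from h import *
for n in("scene","top"): cv2.imwrite(f"pics/{n}2.png",cams.camera(n)[:,:,::-1])
o=r.get_obs();print({k:o[k] for k in("clock","qpos","tool_pos","tool_rot","contact_force","gripper_width")})
c=np.array([.565,-.096]);p=o["tool_pos"]
for A in(-46.7,-34,-21.7,-9,3.3,16,28.3,40,52.5,63.5,74.5):
    q=c+.105*np.array([np.cos(np.radians(A)),np.sin(np.radians(A))]);print(A,q,(q-p[:2])*100)
E
```

```text
clock: 2.48
tool_pos: [0.6377, -0.1722, 0.2613]
tool_rot: [-0.0, 0.206, 0.979, 0.0]
contact_force: [0.0, -0.4, 0.1]
gripper_width: 0.003
{'clock': 2.575, 'qpos': array([-0.3764,  0.1196,  1.4916,  0.    ,  1.5301, -1.5319]), 'tool_pos': array([ 0.6378, -0.1723,  0.2616]), 'tool_rot': array([ 0.0002,  0.2062,  0.9785, -0.    ]), 'contact_force': array([0.675 , 0.4756, 0.2388]), 'gripper_width': -0.00027560257055606204}
-46.7 [ 0.637  -0.1724] [-0.0808 -0.0128]
-34 [ 0.652  -0.1547] [1.423  1.7573]
-21.7 [ 0.6626 -0.1348] [2.474  3.7465]
-9 [ 0.6687 -0.1124] [3.0888 5.9863]
3.3 [ 0.6698 -0.09  ] [3.2007 8.2333]
16 [ 0.6659 -0.0671] [ 2.8114 10.5231]
28.3 [ 0.6575 -0.0462] [ 1.9631 12.6068]
40 [ 0.6454 -0.0285] [ 0.7616 14.3781]
52.5 [ 0.6289 -0.0127] [-0.8899 15.9591]
63.5 [ 0.6119 -0.002 ] [-2.5968 17.0257]
74.5 [0.5931 0.0052] [-4.4759 17.747 ]
```

View pics/scene2.png

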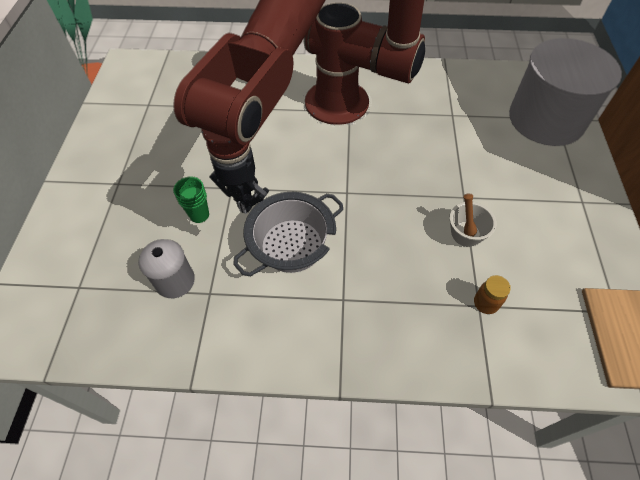

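View pics/top2.png

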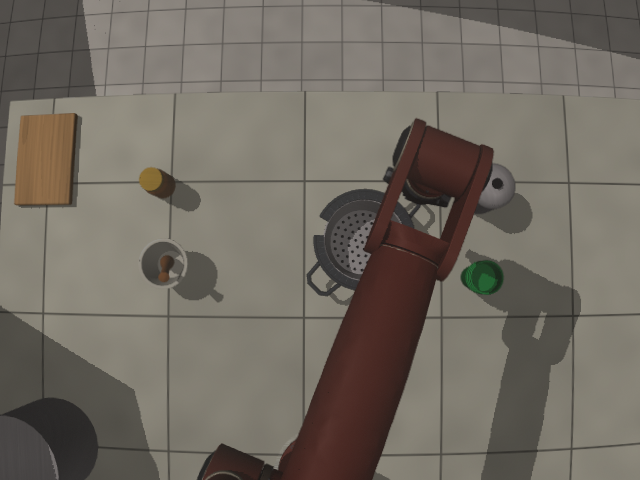

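The fingertips hang over the start ear at z=0.26, and scene and top show the tier, cups and canister unmoved. Now I descend to TCP z≈0.104, about 17 mm above the rim.

```bash
python3 -m creep '[[[0,-0.1,0,-4,0,0,0],[0,-0.1,0,-8,0,0,0],[0,-0.1,0,-11,0,0,0],[0,-0.1,0,-13,0,0,0],[0,-0.1,0,-14,0,0,0],[0,-0.1,0,-14,0,0,0],[0,-0.1,0,-14,0,0,0],[0,-0.1,0,-14,0,0,0]]]'
python3 - <<'E'
from h import *
n="scene";im=cams.camera(n)[:,:,::-1].copy()
o=r.get_obs();print(o["tool_pos"],o["contact_force"])
u=proj(n,[o["tool_pos"]])[0]
cv2.imwrite("pics/scene3.png",cv2.resize(im[150:300,160:360],None,fx=4,fy=4,interpolation=cv2.INTER_NEAREST));print((u-[160,150])*4)
E
```

```text
clock: 3.58
tool_pos: [0.6378, -0.1738, 0.1228]
tool_rot: [0.001, 0.207, 0.978, -0.0]
contact_force: [0.3, -0.2, 0.9]
gripper_width: -0.002
[ 0.6377 -0.1738  0.1226] [ 0.6067 -0.0833 -0.1201]
[370.3603 372.1459]
```

View pics/scene3.png

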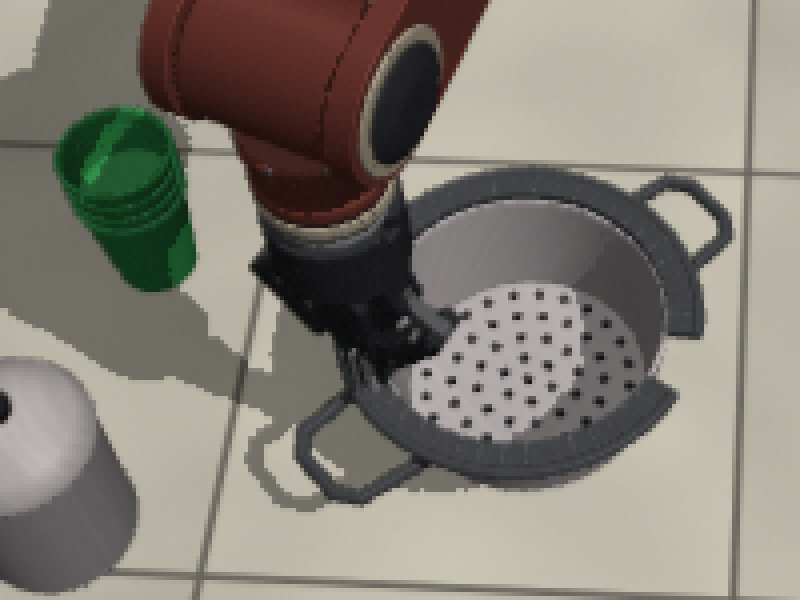

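The tip is at about (370,378) in the crop, over the rim at the ear's inner end and clear of it. I descend the last 18 mm and dwell.

```bash
python3 -m creep '[[[0,-0.1,0.15,-1,0,0,0],[0,-0.1,0.15,-1.8,0,0,0],[0,-0.1,0.15,-1.8,0,0,0],[0,-0.1,0.15,-1.8,0,0,0],[0,-0.1,0.15,-1.8,0,0,0]]]'
```

```text
clock: 4.25
tool_pos: [0.6362, -0.1721, 0.1036]
tool_rot: [0.0, 0.207, 0.978, -0.0]
contact_force: [-0.4, -0.7, 0.5]
gripper_width: 0.002
```

```bash
python3 -m creep '[[[0,0.8,0.8,0,0,0,0],[0,1.5,1.75,0,0,0,0],[0,2.1,2.7,0,0,0,0],[0,2.55,3.75,0,0,0,0],[0,2.55,3.75,0,0,0,0],[0,2.9,4.9,0,0,0,0],[0,3.15,6,0,0,0,0],[0,3.3,7.1,0,0,0,0],[0,3.3,8.25,0,0,0,0],[0,3.3,8.25,0,0,0,0],[0,3.15,9.4,0,0,0,0],[0,2.9,10.5,0,0,0,0],[0,2.5,11.6,0,0,0,0],[0,2.05,12.6,0,0,0,0],[0,2.05,12.6,0,0,0,0],[0,1.5,13.5,0,0,0,0],[0,0.85,14.4,0,0,0,0],[0,0,15.2,0,0,0,0],[0,-0.8,15.95,0,0,0,0],[0,-0.8,15.95,0,0,0,0]]]'
python3 - <<'E'
from h import *
n="scene";im=cams.camera(n)[:,:,::-1].copy()
o=r.get_obs();print(o["tool_pos"],o["contact_force"])
cv2.imwrite("pics/scene4.png",cv2.resize(im[150:300,200:400],None,fx=4,fy=4,interpolation=cv2.INTER_NEAREST))
print(proj(n,[o["tool_pos"]])*4-[800,600],(np.array([.5931,.005])-o["tool_pos"][:2])*100)
E
```

```text
clock: 6.75
tool_pos: [0.6273, -0.0119, 0.1032]
tool_rot: [-0.0, 0.207, 0.978, -0.0]
contact_force: [0.2, -0.7, -1.2]
gripper_width: -0.0
[ 0.6278 -0.0123  0.1034] [ 0.4902 -0.5604 -0.5632]
[[483.8399 386.1169]] [-3.4658  1.7265]
```

View pics/scene4.png

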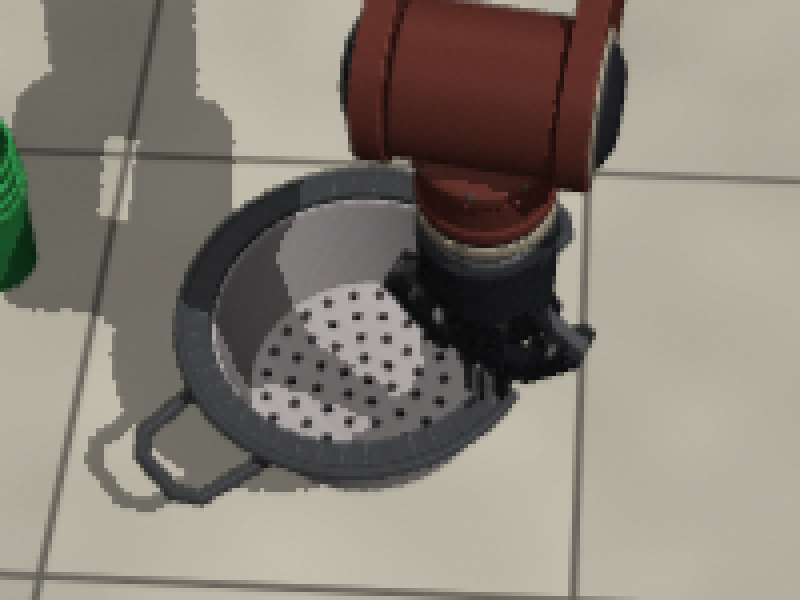

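The tips, at about (485,392) in the crop, are over the rim just before the break edge at (510,395), and the tier is undisturbed. I go on to the break.

```bash
python3 -m creep '[[[0,-0.8,0.6,0,0,0,0],[0,-1.6,1.05,0,0,0,0],[0,-2.5,1.45,0,0,0,0],[0,-3.4,1.75,0,0,0,0],[0,-3.4,1.75,0,0,0,0],[0,-3.4,1.75,0,0,0,0],[0,-3.4,1.75,0,0,0,0]]]'
python3 - <<'E'
from h import *
for n,x,y in(("scene",200,150),("top",260,150)):
    im=cams.camera(n)[:,:,::-1].copy()
    cv2.imwrite(f"pics/{n}5.png",cv2.resize(im[y:y+150,x:x+200],None,fx=4,fy=4,interpolation=cv2.INTER_NEAREST))
    o=r.get_obs();print(o["tool_pos"],o["contact_force"],proj(n,[o["tool_pos"]])*4-4*np.array([x,y]))
E
```

```text
clock: 7.68
tool_pos: [0.5943, 0.0048, 0.1034]
tool_rot: [0.0, 0.207, 0.978, 0.0]
contact_force: [-0.7, 0.6, 0.5]
gripper_width: -0.001
[0.5943 0.0048 0.1034] [ 0.4566 -0.1701  0.4427] [[514.9142 340.3021]]
[0.5942 0.0049 0.1033] [-0.0614  0.4571  0.1817] [[238.0814 301.1097]]
```

View pics/scene5.png

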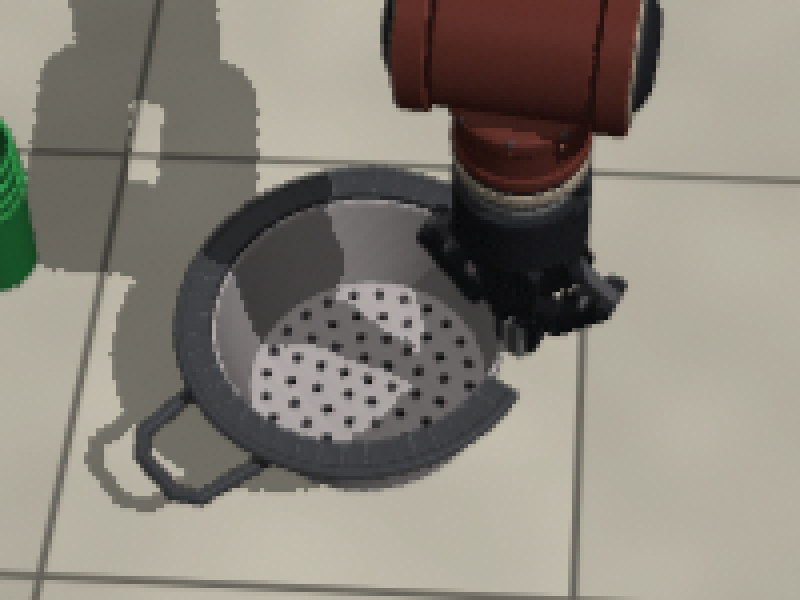

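View pics/top5.png

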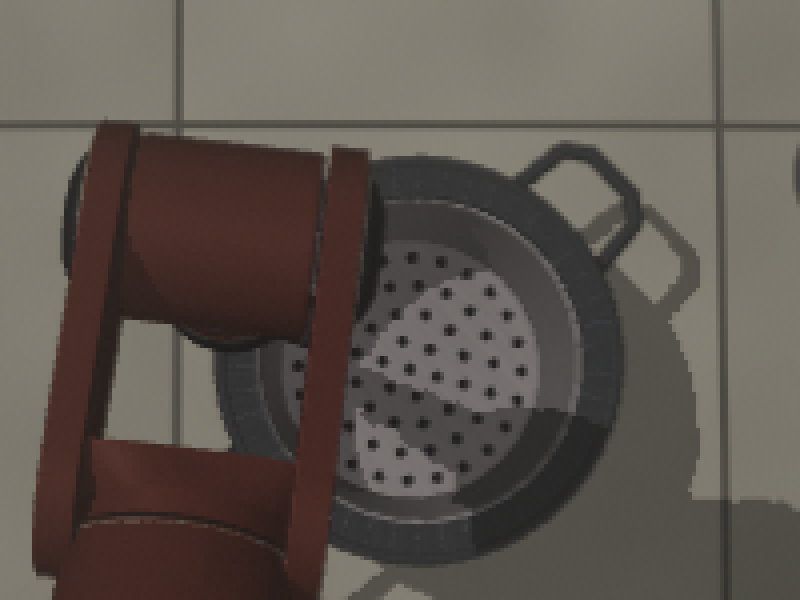

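In the scene crop the fingertips (about (515,345)) sit in the break, whose near edge is at (500,380). The top view shows the tier where it was. I hand in.

Run:
```python
from h import *
r.close_job();o=r.get_obs();print(o["clock"],o["tool_pos"],o["contact_force"])
```

```text
the job is handed in; nothing more can be done
the job is handed in; nothing more can be done
```

I traced the rim from the far ear (upper right in the top view) counter-clockwise, about 121° round, and handed the job in at 7.8 s. The shut fingers were pointing straight down over the break and about 16 mm above the rim. No verdict is reported.

**Final checks:** The TCP read (0.594, 0.005, 0.103), and I had measured the middle of the break at about (0.593, 0.005). Readings of the contact force stayed at noise level (about 1 N or less) and showed no contact. In the last pictures the tier looks unmoved. I judged that by eye rather than measuring it again. Those last pictures cover only the tier and part of the cups. The whole ledge was last in view just before the descent to the rim, and everything was in place then.

**What disagreed:** A first circle fit put the tier's centre about 10 mm farther out in x from the scene camera than from the top camera. The scene fit picked up the side of the rim. I used x = 0.565, close to the top camera's value. Corners of the break located from both cameras agreed with its position within a few mm, but put the rim top at 77–83 mm instead of 87 mm, so I kept the stated height.

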